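# Thumb-latch cupboard door beside the hob

## Task

Open the little oak spice cupboard beside the hob: press its thumb lever gently down until the latch bar behind the door is lifted clear of its catch, and with the lever held down draw the door out past the catch, never tugging it hard against the catch or leaning hard on the lever. Then swing the door wide open, square to the cupboard or further, without flinging it, and leave it standing there; do not disturb the salt cellar, the jar or the wooden box standing round about.

Things in the scene. Friction and masses are not known exactly. Their poses are not given: they have to be found in the camera images.
- cupboard: oak spice cupboard, 200 wide, 120 deep, 205 high, fixed. Origin: centre of its underside, on the counter. Own -x points out of the front (door side), +y along the front from hinge side to latch side, z up. Its door covers the whole front, outer face at x = -75 when shut. Below the thumb lever an upright iron pull stands 38 out from the door, its top 121 above the counter.
- door (a joint): angle of the door, rad: 0 shut, grows as it swings out, 1.57 square to the front, stop at 1.75. The hinge is stiff: it stays where it is left and takes about 0.07 Nm to move.
- door_hinge (a point): point on the upright hinge axis at the height of the door's top edge (203 above the counter), at the front corner of the cupboard on its -y side (cupboard x = -60, y = -100)
- door_edge (a point): top corner of the door's free edge, mid-thickness; swings with the door. The door is 15 thick, 200 wide, top edge 203 above the counter. On its inner face the latch bar runs from 60 to 180 from the hinge, up to 26 off the face, top at 177 above the counter, and its iron guide, 30 off the face, lies at 150 to 162 from the hinge with its top at 199: push the inside nearer the free edge.
- thumb_pad (a point): middle of the top face of the thumb lever's pad, where a finger presses: dark iron plate 30 wide (along the door), flat from 8 to 46 out from the door's face, rising 0.2 rad outwards to an upturned edge 5 high that can be hooked from behind to draw the door. This point is 30 out from the door's outer face, 130 from the hinge along the door, 169 above the counter at rest.
- thumb_lever: the thumb lever; origin on its pivot on the door's outer face, 130 from the hinge, 160 above the counter. At rest own -x points out of the door, y along it, z up. Its free play differs each time: the pad point sinks 7 to 16 before the bar, out of sight, is clear, and 1 more to a hard stop. 0.5 to 3 N moves it, then force builds steeply; over 12 N is too much. It springs back when let go.
- keep: the catch: iron lip inside the cupboard on the latch-side wall, out of sight behind the shut door; origin in the lip. The steel gravity bar behind the door drops behind it with 2 mm of play, so the shut door shifts only 0.01 rad until the bar is lifted; over 12 N of tug on it is too much. The bar is past the lip at 0.1 rad of door.
- salt_cellar: black ceramic salt cellar with a knobbed lid, 80 across, 76 high, loose; origin at the centre of its underside
- hex_jar: six-sided glass jar with a steel lid, 60 across, 100 high, loose; origin at the centre of its underside
- oak_box: small hinged wooden box, 104 x 84 x 58 high, loose; origin at the centre of its underside

How it is judged (in metres and radians):
On the way, in this order (a step that is already met when the one before it is completed fails the run):
1. the fingers press the thumb lever while the door is still shut (contact force between thumb_lever and the fingers above 0.8 N and value of joint door below 0.04 rad), for 0.1 s.
2. the door has been drawn out past the catch, so the bar was lifted out of it (value of joint door above 0.12 rad), for 0.1 s.
At the end, for the whole second after the job is handed in: the door stands still, open by at least 1.45 rad (square, less 7 degrees), let go of, and the salt cellar, jar and box stand within 15 mm of where they were (value of joint door above 1.45 rad and velocity of joint door between -0.05 and 0.05 rad/s and distance of each of salt_cellar, hex_jar, oak_box from where it was at the start of the episode below 0.015 m); the robot touches nothing.
It fails at once if the thumb lever was pressed with more than 12 N (contact force between thumb_lever and the fingers above 12 N).
It fails at once if the door was tugged against its catch with more than 12 N at the keep (contact force between keep and anything else above 12 N).
It fails at once if the door was flung (faster than 2.5 rad/s) (velocity of joint door above 2.5 rad/s).
It fails at once if a bystander was moved more than 15 mm or tipped (distance of any of salt_cellar, hex_jar, oak_box from where it was at the start of the episode above 0.015 m or angle between any of salt_cellar, hex_jar's own z axis and vertical above 0.3 rad).
It also fails if it takes over 67 s, if anything falls off the work surface, if the arm or the gripper's body presses on something with over 40 N, if the wrist force passes 120 N, or if a joint passes its speed limit or range.

## Robot

A 6-joint arm with a two-finger parallel gripper is mounted at the origin on the work surface. World frame = base frame: x ahead of the robot, y to its left, z up, the work surface at z = 0. Lengths are in m, angles in degrees, forces in N, time in s.
With the tool pointing down it reaches from about 0.35 to 0.875 m from the base axis. Payload 4.2 kg.
Tool frame: the origin (TCP) lies on the centre line of the jaws, within the pads' length; the fingertips stand 19 mm ahead of it and the grasp point (between the pads) is the TCP; x points along the fingers, y is the direction in which the jaws open and shut, and the axes are right-handed (so a half turn about x gives the same grasp; the last joint's range is limited). The gripper opens to 87 mm and grips with 3 to 60 N. Pads are 19 mm wide; open, the fingers measure 117 mm over their backs; the gripper's body (75 mm by 190 mm) begins 51 mm behind the grasp point.
Start: joints at [-54.454, 22.042, 0.453, 0, -68.411, -14.817], TCP at [0.221, -0.585, 0.242] pointing down, gripper open.
Joint ranges: [-179.83, 179.83], [-69.29, 118.12], [-61.27, 80.66], [-181.25, 117.63], [-171.15, -9.14], [-177.46, 177.46]. Speed limits (degrees/s): [159.86, 159.86, 180, 180, 180, 180].

## Interface

Orientations are given as a 3x3 rotation matrix whose columns are the frame's x, y, z axes.
In Python, from station import r, viewer, job, spotter gives the robot as it stands.
- The arm moves only by the tool play_rows, never from a script. Its argument "commands" is a list of rows, each an object of numbers: "fingers": the gripper command: -1 is fully open, 1 is shut, values between are in proportion; "tx", "ty", "tz": the shift along the tool's x, y, z normalised to -1 to 1, where 1 is 750 mm; "ax", "ay", "az": the turn, a rotation vector about the tool's x, y, z normalised to -1 to 1, where 1 is pi rad. In form: [{"fingers": .., "tx": .., "ty": .., "tz": .., "ax": .., "ay": .., "az": ..}, ...]. A call has 1 to 5 rows; each row is the pose to reach, as a shift and turn from the pose commanded when the call began, along the tool's axes at that moment, turning the shorter way round; what a row does not reach only later rows make up. A row lasts 1/12 s, in which the tool goes at most 41.7 mm and 7.16 degrees, less where a joint would pass 70% of its speed; a pose out of reach is approached as far as the arm can. A call with a number of a shift or a turn outside -1 to 1 is refused whole. A call with a gripper value outside its range is refused whole. The fingers move at their own pace and stop on an object; the grip force is fixed at half the most. Time passes only in rows, so rows that repeat a pose let the fingers close. It gives the time, the measured TCP pose, the force and the opening at its end, in the units of the state.
- r.sense(): the state, without advancing time (a new reading comes with each control period).
- viewer.capture(name): name is "side" or "top" or "wrist"; returns a dict with "image" (400x640x3 uint8, red, green, blue), "fx", "fy", "cx", "cy" (pixels), "R" (3x3) and "t" (3): a world point X has camera coordinates R X + t; the wrist camera has in their place "mount" (4x4, takes a point from camera to tool coordinates, whose origin is the TCP and whose axes are the tool frame's). Camera axes: x right, y down, z forward; pixel columns grow to the right and rows downward; lengths in m; the calibration is good to about 2 mm. A picture is of the moment at which its call begins: read the wrist's pose just before it. There is no depth.
- job.finish_job(): hands the job in, once; it reports no verdict.
Trained networks look in a picture, given as the dict that the camera call returned (one of the last four; its "shot" number tells which), for a name from the list of things; names that differ only in an ending like _2 or _b are one class to them, and where a whole thing is asked for, a point or a joint stands for the part that bears it (a point fixed in the world has none). Each returns a list of dicts, best first, with "score" (0 to 1); they miss things now and then, are a little off and sometimes report something else, mostly with a low value. They report only what shows in the picture. A call takes as long as a camera call.
- spotter.find_in(name, picture): "uv" ([column, row] in pixels, amid what is visible of it).
- spotter.silhouettes(name, picture): "region" (400x640 bool, what is visible of it) and "uv" ([column, row] in pixels, amid what is visible of it).
The state is a dict: "time_s": time; "joints": joint angles; "joint_velocities": joint speeds; "effort": joint torques, N m; "tcp_pos": TCP position; "ee_rot": TCP orientation; "wrist_force": force on the tool from outside, world axes, zero at the start; "moment": the same for the moment, N m; "gripper_width": opening from 0.0 (shut) to 1.0 (fully open).
Only numpy, scipy, OpenCV 4.12 (cv2) and the standard library are available. Lean on these libraries where they do the work, as an engineer would, in place of code of your own. Each camera call takes 0.05 s, during which the arm holds its last target. There are 200 camera calls.

## Working session

There is one attempt and no reset: what is moved stays moved. The work goes in short steps, Python scripts to look and compute and a tool call to move; the robot and the scene stay as the last step left them, time stands still between calls to the robot, and variables do not carry over. Pictures are saved under pics/ and viewed, about 8 in all and at most 12, crops included, and the job is handed in when it is done.

Besides the shell and the picture viewer there is one more tool, called after "Emit:" by a JSON object that holds its "op" and its "data", one argument or row to a line. play_rows: Moves the arm, as the interface text tells. Its arguments: {"type":"object","properties":{"commands":{"type":"array"}},"required":["commands"]}

```bash
ls; mkdir -p pics; python3 - <<'E'
from station import r, viewer, job, spotter
import cv2,numpy as np
s=r.sense();print(s['time_s'],s['tcp_pos'],s['ee_rot'],s['wrist_force'],s['gripper_width'])
for n in("side","top"):
    p=viewer.capture(n);cv2.imwrite(f'pics/{n}0.png',p['image'][:,:,::-1])
    print(n,p['fx'],p['fy'],p['cx'],p['cy'],np.array(p['R']).round(4).tolist(),np.array(p['t']).round(4).tolist())
    for o in("cupboard","door_hinge","door_edge","thumb_pad","thumb_lever","salt_cellar","hex_jar","oak_box"):
        try: print(o,[(np.round(d['uv'],1).tolist(),round(d['score'],2)) for d in spotter.find_in(o,p)[:2]])
        except Exception as e: print(o,e)
E
```

```text
pics
0.0 [ 0.22102863 -0.58400789  0.24046652] [[-8.66483833e-04 -3.53743844e-01  9.35341939e-01]
 [ 2.00922504e-03  9.35339786e-01  3.53744891e-01]
 [-9.99997606e-01  2.18582667e-03 -9.97058139e-05]] [0.75887546 0.20209916 0.70924909] 0.9965363185347563
side 369.1651526271227 369.1651526271227 320.001381405151 202.11308515785834 [[0.9993, -0.0361, -0.0112], [-0.0305, -0.5952, -0.803], [0.0224, 0.8027, -0.5959]] [-0.5355, 0.0199, 0.9378]
cupboard [([327.3, 242.1], 0.68)]
door_hinge [([344.1, 177.8], 0.71)]
door_edge [([339.3, 176.7], 0.57)]
thumb_pad []
thumb_lever [([339.6, 175.6], 0.44)]
salt_cellar [([410.4, 259.2], 0.64), ([337.6, 179.4], 0.34)]
hex_jar [([375.7, 318.1], 0.67), ([409.3, 260.9], 0.35)]
oak_box [([212.1, 283.5], 0.96)]
top 376.3569255714416 376.3569255714416 317.2766479888447 196.81003628696047 [[0.0167, -0.999, 0.0419], [-0.9819, -0.0243, -0.1879], [0.1888, -0.038, -0.9813]] [-0.2561, 0.5601, 0.6949]
cupboard [([328.8, 193.4], 0.79)]
door_hinge [([289.3, 179.7], 0.8)]
door_edge [([291.9, 181.5], 0.65)]
thumb_pad [([274.5, 175.7], 0.68)]
thumb_lever [([275.5, 175.2], 0.6), ([323.8, 194.8], 0.23)]
salt_cellar [([312.3, 125.9], 0.88)]
hex_jar [([390.3, 172.6], 0.8)]
oak_box [([332.4, 320.9], 0.93)]
```

View pics/side0.png

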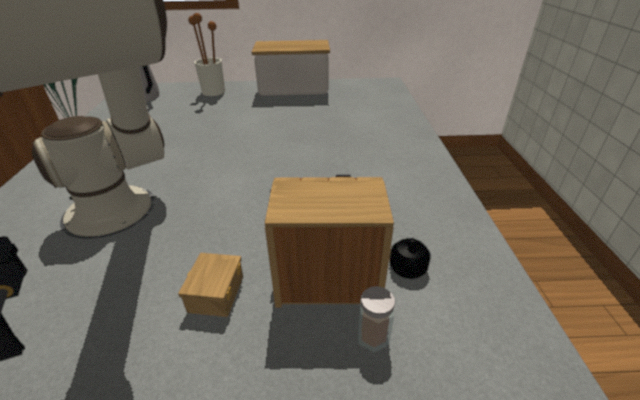

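View pics/top0.png

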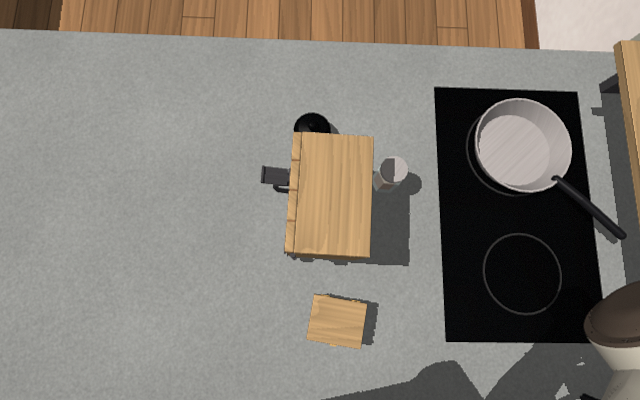

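Side view: cupboard (back towards this camera), box at (212,283), jar (375,318), cellar (410,260). Top view: door front faces image-left (world +y), lever at (274,176), hinge end at bottom (~289,250), nearest the robot. Now I fit the cupboard pose from the corners.

```bash
python3 - <<'E'
import cv2
a=cv2.imread('pics/top0.png')[100:270,240:420]
b=cv2.imread('pics/side0.png')[160:320,240:440]
cv2.imwrite('pics/ct.png',cv2.resize(a,None,fx=3.5,fy=3.5,interpolation=cv2.INTER_CUBIC))
cv2.imwrite('pics/cs.png',cv2.resize(b,None,fx=3.5,fy=3.5,interpolation=cv2.INTER_CUBIC))
E
```

```text
(no output)
```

View pics/ct.png

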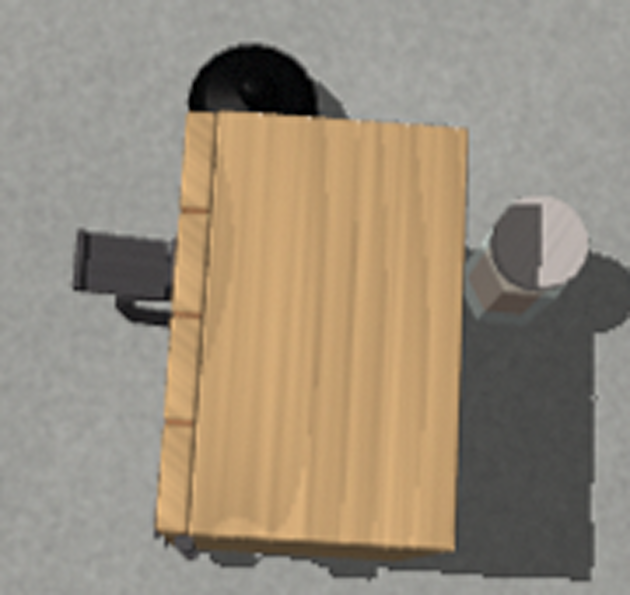

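View pics/cs.png

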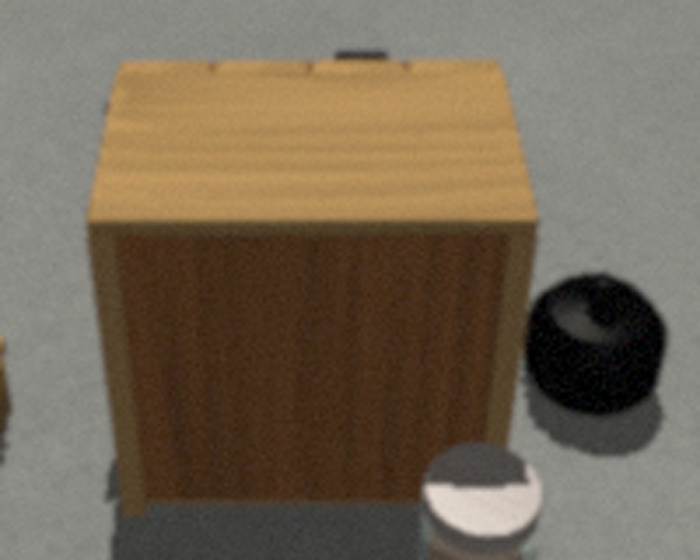

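```bash
cat > h.py <<'E'
from station import r, viewer, job, spotter
import cv2,numpy as np
from scipy.optimize import least_squares
def c2w(p,P): # cupboard pose p=(x,y,yaw): yaw of cupboard x axis
    c,s=np.cos(p[2]),np.sin(p[2]); P=np.atleast_2d(P)
    return P@np.array([[c,-s,0],[s,c,0],[0,0,1]]).T+[p[0],p[1],0]
def proj(cam,X):
    q=X@np.array(cam['R']).T+np.array(cam['t']); return np.c_[cam['fx']*q[:,0]/q[:,2]+cam['cx'],cam['fy']*q[:,1]/q[:,2]+cam['cy']]
def ray(cam,uv,z):
    R=np.array(cam['R']);o=-R.T@np.array(cam['t']);d=R.T@[(uv[0]-cam['cx'])/cam['fx'],(uv[1]-cam['cy'])/cam['fy'],1]
    return o+d*(z-o[2])/d[2]
E
python3 - <<'E'
from h import *
T=viewer.capture('top');S=viewer.capture('side')
f=3.5
pt=[((-60,100,205),(217,113)),((60,100,205),(467,128)),((60,-100,205),(454,549)),((-60,-100,205),(188,535)),((-75,100,203),(190,112)),((-75,-100,203),(157,533)),((-121,45,177),(79,230)),((-121,15,177),(75,290))]
ps=[((60,-100,205),(90,221)),((60,100,205),(537,221)),((-75,-100,203),(122,62)),((-75,100,203),(498,62)),((60,-100,0),(122,513))]
A=np.array([a for a,_ in pt])/1e3;U=(np.array([u for _,u in pt])+.5)/f-.5+[240,100]
B=np.array([a for a,_ in ps])/1e3;V=(np.array([u for _,u in ps])+.5)/f-.5+[240,160]
fT=lambda p:(proj(T,c2w(p,A))-U)
fS=lambda p:(proj(S,c2w(p,B))-V)
p0=[.6,-.05,-1.5]
for n,fn in(('both',lambda p:np.r_[fT(p).ravel(),fS(p).ravel()]),('T',lambda p:fT(p).ravel()),('S',lambda p:fS(p).ravel())):
    s=least_squares(fn,p0,loss='soft_l1');print(n,s.x.round(4))
    if n=='both':
        p=s.x;print(fT(p).round(1).tolist(),fS(p).round(1).tolist())
np.save('p.npy',p)
print('pad',c2w(p,[-.105,.03,.169]),'hinge',c2w(p,[-.06,-.1,.203]))
for o,z in(('salt_cellar',.076),('hex_jar',.1),('oak_box',.058)):
    print(o,ray(T,spotter.find_in(o,T)[0]['uv'],z).round(3),ray(S,spotter.find_in(o,S)[0]['uv'],z/2).round(3))
E
```

```text
both [ 0.5443 -0.2661 -1.6139]
[[-0.3, -0.5], [0.1, 0.4], [-0.2, 1.4], [-0.7, 0.6], [-1.6, -0.4], [-1.5, 0.6], [1.0, 0.1], [0.6, 0.1]] [[-0.5, 1.0], [2.3, 0.5], [-0.2, -0.1], [1.7, -0.7], [1.4, 1.9]]
T [ 0.5451 -0.2666 -1.6087]
S [ 0.5425 -0.2642 -1.6235]
pad [[ 0.57876753 -0.16253553  0.169     ]] hinge [[ 0.44695031 -0.20189569  0.203     ]]
salt_cellar [ 0.709 -0.228  0.076] [ 0.707 -0.244  0.038]
hex_jar [ 0.608 -0.387  0.1  ] [ 0.614 -0.391  0.05 ]
oak_box [ 0.328 -0.281  0.058] [ 0.318 -0.292  0.029]
```

```bash
cat >> h.py <<'E'
def rows(pos,yaw_z=None,R=None):
    """world target pos + azimuth(deg) of tool z (tool down) -> normalised row numbers"""
    from scipy.spatial.transform import Rotation as Ro
    s=r.sense();R0=np.array(s['ee_rot']);d=R0.T@(np.array(pos)-s['tcp_pos'])/.75
    a=np.radians(yaw_z);z=np.array([np.cos(a),np.sin(a),0]);x=np.array([0,0,-1.]);Rt=np.c_[x,np.cross(z,x),z]
    w=Ro.from_matrix(R0.T@Rt).as_rotvec()/np.pi
    print('t',d.round(4),'a',w.round(4),'len',np.linalg.norm(d)*750,'deg',np.linalg.norm(w)*180)
E
python3 - <<'E'
from h import *
w=viewer.capture('wrist');print(np.array(w['mount']).round(3),w['fx'])
p=np.load('p.npy')
t=c2w(p,[-.075-.034,.03,.25])[0];print(t,np.degrees(p[2]))
rows([*t[:2],.29],np.degrees(p[2])+180)
rows([*t[:2],.29],np.degrees(p[2]))
E
```

```text
[[-0.    -0.255  0.967 -0.143]
 [ 1.     0.     0.    -0.001]
 [-0.     0.967  0.255 -0.069]
 [ 0.     0.     0.     1.   ]] 292.87395778949735
[ 0.57893978 -0.15853924  0.25      ] -92.46805014329497
t [-0.0646  0.3624  0.6471] a [-0.3711  0.      0.    ] len 558.3456289997861 deg 66.80451845678087
t [-0.0646  0.3624  0.6471] a [ 0.6289  0.     -0.    ] len 558.3456289997861 deg 113.19548154416314
```

Emit:
{"op": "play_rows", "data": {
  "commands": [
    {"fingers": 1, "tx": -0.08, "ty": 0.1, "tz": 0.15, "ax": -0.1, "ay": 0, "az": 0},
    {"fingers": 1, "tx": -0.08, "ty": 0.1, "tz": 0.2, "ax": -0.15, "ay": 0, "az": 0},
    {"fingers": 1, "tx": -0.08, "ty": 0.13, "tz": 0.25, "ax": -0.2, "ay": 0, "az": 0},
    {"fingers": 1, "tx": -0.08, "ty": 0.13, "tz": 0.25, "ax": -0.2, "ay": 0, "az": 0},
    {"fingers": 1, "tx": -0.08, "ty": 0.13, "tz": 0.25, "ax": -0.2, "ay": 0, "az": 0}
  ]
}}

```text
time_s: 1.77
tcp_pos: [0.3548, -0.4344, 0.2996]
ee_rot: [[0.0, -0.837, 0.547], [-0.0, 0.547, 0.837], [-1.0, -0.001, -0.0]]
wrist_force: [0.1, -0.4, 0.6]
gripper_width: 0.708
```

```bash
python3 - <<'E'
from h import *
print(r.sense()['joints'])
rows([.579,-.1585,.275],87.5)
E
```

```text
[-3.42037046e+01  1.36969581e+01 -3.17251459e+00  9.11981498e-04
 -7.30988256e+01  1.06195784e+00]
t [ 0.0328 -0.0492  0.4714] a [-1.702e-01 -1.000e-04  2.000e-04] len 356.3444750330905 deg 30.641497873798905
```

Emit:
{"op": "play_rows", "data": {
  "commands": [
    {"fingers": 1, "tx": 0.03, "ty": -0.049, "tz": 0.471, "ax": -0.17, "ay": 0, "az": 0},
    {"fingers": 1, "tx": 0.03, "ty": -0.049, "tz": 0.471, "ax": -0.17, "ay": 0, "az": 0},
    {"fingers": 1, "tx": 0.03, "ty": -0.049, "tz": 0.471, "ax": -0.17, "ay": 0, "az": 0},
    {"fingers": 1, "tx": 0.03, "ty": -0.049, "tz": 0.471, "ax": -0.17, "ay": 0, "az": 0},
    {"fingers": 1, "tx": 0.03, "ty": -0.049, "tz": 0.471, "ax": -0.17, "ay": 0, "az": 0}
  ]
}}

```text
time_s: 2.18
tcp_pos: [0.4869, -0.2733, 0.286]
ee_rot: [[0.001, -0.999, 0.045], [-0.0, 0.045, 0.999], [-1.0, -0.001, -0.0]]
wrist_force: [0.7, -1.4, 0.1]
gripper_width: 0.328
```

```bash
python3 - <<'E'
from h import *
rows([.579,-.1585,.275],87.5)
E
```

```text
t [ 0.0148 -0.1158  0.1584] a [-0.0004 -0.0001  0.0003] len 147.56947620925877 deg 0.08910391548104814
```

Emit:
{"op": "play_rows", "data": {
  "commands": [
    {"fingers": 1, "tx": 0.02, "ty": -0.116, "tz": 0.158, "ax": 0, "ay": 0, "az": 0},
    {"fingers": 1, "tx": 0.04, "ty": -0.116, "tz": 0.158, "ax": 0, "ay": 0, "az": 0},
    {"fingers": 1, "tx": 0.06, "ty": -0.116, "tz": 0.158, "ax": 0, "ay": 0, "az": 0},
    {"fingers": 1, "tx": 0.068, "ty": -0.116, "tz": 0.158, "ax": 0, "ay": 0, "az": 0},
    {"fingers": 1, "tx": 0.068, "ty": -0.116, "tz": 0.158, "ax": 0, "ay": 0, "az": 0}
  ]
}}

```text
time_s: 2.6
tcp_pos: [0.5796, -0.1568, 0.2299]
ee_rot: [[-0.006, -0.999, 0.046], [0.002, 0.046, 0.999], [-1.0, 0.007, 0.002]]
wrist_force: [-1.6, 0.6, -0.5]
gripper_width: 0.015
```

```bash
python3 - <<'E'
from h import *
s=r.sense();print(s['tcp_pos'],s['wrist_force'],s['gripper_width'],s['joints'].round(1))
w=viewer.capture('wrist');M=np.array(w['mount']);p=np.load('p.npy')
R=np.array(s['ee_rot']);Rc=R@M[:3,:3];tc=R@M[:3,3]+s['tcp_pos']
w['R']=Rc.T;w['t']=-Rc.T@tc
im=w['image'][:,:,::-1].copy()
P=np.array([(-75-46,45,177),(-75-46,15,177),(-75-8,45,165),(-75-8,15,165),(-75,100,203),(-75,-100,203),(-60,100,205),(-60,-100,205),(-113,10,121)])/1e3
for q in proj(w,c2w(p,P)): cv2.drawMarker(im,tuple(int(round(x)) for x in q),(0,0,255),cv2.MARKER_CROSS,7,1)
cv2.imwrite('pics/w1.png',im)
for n in('thumb_pad','thumb_lever','door_edge'): print(n,[(d['uv'],d['score']) for d in spotter.find_in(n,w)[:2]])
print(proj(w,c2w(p,np.array([[-.105,.03,.169],[-.0675,.1,.203]]))))
E
```

```text
[ 0.57961274 -0.15681359  0.22991283] [-1.58520483  0.58366049 -0.4954457 ] 0.01506043202772109 [  0.2  20.3  -3.9  -0.1 -66.2  -2.8]
thumb_pad [([319.0, 202.8], 0.8)]
thumb_lever []
door_edge [([334.8, 169.6], 0.85), ([320.5, 201.0], 0.59)]
[[319.72689368 211.5910297 ]
 [199.95377432 168.35267896]]
```

View pics/w1.png

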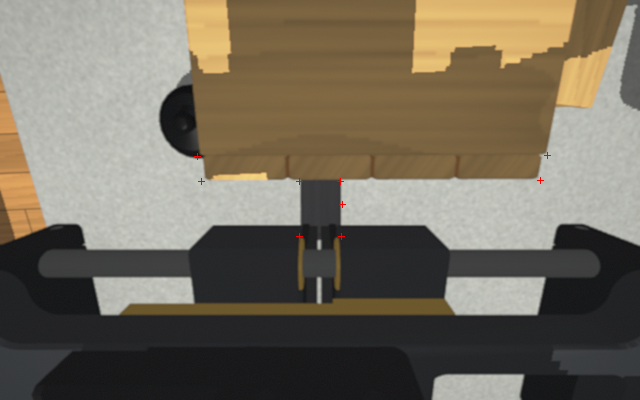

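Emit:
{"op": "play_rows", "data": {
  "commands": [
    {"fingers": 1, "tx": 0.01, "ty": 0, "tz": -0.004, "ax": 0, "ay": 0, "az": 0},
    {"fingers": 1, "tx": 0.025, "ty": 0, "tz": -0.004, "ax": 0, "ay": 0, "az": 0},
    {"fingers": 1, "tx": 0.04, "ty": 0, "tz": -0.004, "ax": 0, "ay": 0, "az": 0},
    {"fingers": 1, "tx": 0.04, "ty": 0, "tz": -0.004, "ax": 0, "ay": 0, "az": 0},
    {"fingers": 1, "tx": 0.04, "ty": 0, "tz": -0.004, "ax": 0, "ay": 0, "az": 0}
  ]
}}

```text
time_s: 3.22
tcp_pos: [0.5779, -0.1652, 0.2048]
ee_rot: [[-0.0, -0.999, 0.051], [-0.0, 0.051, 0.999], [-1.0, 0.0, -0.0]]
wrist_force: [1.0, -0.6, 0.2]
gripper_width: 0.005
```

Emit:
{"op": "play_rows", "data": {
  "commands": [
    {"fingers": 1, "tx": 0.005, "ty": -0.0015, "tz": 0.007, "ax": 0, "ay": 0, "az": 0},
    {"fingers": 1, "tx": 0.01, "ty": -0.0015, "tz": 0.007, "ax": 0, "ay": 0, "az": 0},
    {"fingers": 1, "tx": 0.014, "ty": -0.0015, "tz": 0.007, "ax": 0, "ay": 0, "az": 0},
    {"fingers": 1, "tx": 0.014, "ty": -0.0015, "tz": 0.007, "ax": 0, "ay": 0, "az": 0}
  ]
}}

```text
time_s: 3.55
tcp_pos: [0.5796, -0.1588, 0.1936]
ee_rot: [[-0.001, -0.999, 0.05], [0.0, 0.05, 0.999], [-1.0, 0.001, 0.0]]
wrist_force: [-0.9, 0.1, 0.2]
gripper_width: 0.005
```

Emit:
{"op": "play_rows", "data": {
  "commands": [
    {"fingers": 1, "tx": 0.002, "ty": 0, "tz": 0, "ax": 0, "ay": 0, "az": 0},
    {"fingers": 1, "tx": 0.004, "ty": 0, "tz": 0, "ax": 0, "ay": 0, "az": 0},
    {"fingers": 1, "tx": 0.006, "ty": 0, "tz": 0, "ax": 0, "ay": 0, "az": 0},
    {"fingers": 1, "tx": 0.006, "ty": 0, "tz": 0, "ax": 0, "ay": 0, "az": 0},
    {"fingers": 1, "tx": 0.006, "ty": 0, "tz": 0, "ax": 0, "ay": 0, "az": 0}
  ]
}}

```text
time_s: 3.97
tcp_pos: [0.5801, -0.1589, 0.1899]
ee_rot: [[0.0, -0.999, 0.05], [-0.0, 0.05, 0.999], [-1.0, -0.0, -0.0]]
wrist_force: [0.2, 0.2, 1.2]
gripper_width: 0.008
```

Emit:
{"op": "play_rows", "data": {
  "commands": [
    {"fingers": 1, "tx": 0.0015, "ty": 0, "tz": 0, "ax": 0, "ay": 0, "az": 0},
    {"fingers": 1, "tx": 0.003, "ty": 0, "tz": 0, "ax": 0, "ay": 0, "az": 0},
    {"fingers": 1, "tx": 0.004, "ty": 0, "tz": 0, "ax": 0, "ay": 0, "az": 0},
    {"fingers": 1, "tx": 0.004, "ty": 0, "tz": 0, "ax": 0, "ay": 0, "az": 0}
  ]
}}

```text
time_s: 4.3
tcp_pos: [0.5802, -0.1588, 0.1867]
ee_rot: [[0.001, -0.999, 0.05], [0.0, 0.05, 0.999], [-1.0, -0.001, 0.0]]
wrist_force: [-0.2, 0.7, 2.3]
gripper_width: 0.002
```

Emit:
{"op": "play_rows", "data": {
  "commands": [
    {"fingers": 1, "tx": 0.0015, "ty": 0, "tz": 0, "ax": 0, "ay": 0, "az": 0},
    {"fingers": 1, "tx": 0.003, "ty": 0, "tz": 0, "ax": 0, "ay": 0, "az": 0},
    {"fingers": 1, "tx": 0.003, "ty": 0, "tz": 0, "ax": 0, "ay": 0, "az": 0},
    {"fingers": 1, "tx": 0.003, "ty": 0, "tz": 0, "ax": 0, "ay": 0, "az": 0}
  ]
}}

```text
time_s: 4.63
tcp_pos: [0.5801, -0.1589, 0.1844]
ee_rot: [[0.0, -0.999, 0.05], [-0.0, 0.05, 0.999], [-1.0, -0.0, -0.0]]
wrist_force: [0.3, 1.7, 1.8]
gripper_width: 0.003
```

Emit:
{"op": "play_rows", "data": {
  "commands": [
    {"fingers": 1, "tx": 0.0015, "ty": 0, "tz": 0, "ax": 0, "ay": 0, "az": 0},
    {"fingers": 1, "tx": 0.003, "ty": 0, "tz": 0, "ax": 0, "ay": 0, "az": 0},
    {"fingers": 1, "tx": 0.003, "ty": 0, "tz": 0, "ax": 0, "ay": 0, "az": 0},
    {"fingers": 1, "tx": 0.003, "ty": 0, "tz": 0, "ax": 0, "ay": 0, "az": 0}
  ]
}}

```text
time_s: 4.97
tcp_pos: [0.58, -0.1589, 0.1821]
ee_rot: [[0.0, -0.999, 0.05], [-0.0, 0.05, 0.999], [-1.0, -0.0, -0.0]]
wrist_force: [-0.0, 0.9, 1.9]
gripper_width: 0.003
```

Emit:
{"op": "play_rows", "data": {
  "commands": [
    {"fingers": 1, "tx": 0.001, "ty": 0, "tz": 0, "ax": 0, "ay": 0, "az": 0},
    {"fingers": 1, "tx": 0.002, "ty": 0, "tz": 0, "ax": 0, "ay": 0, "az": 0},
    {"fingers": 1, "tx": 0.002, "ty": 0, "tz": 0, "ax": 0, "ay": 0, "az": 0},
    {"fingers": 1, "tx": 0.002, "ty": 0, "tz": 0, "ax": 0, "ay": 0, "az": 0}
  ]
}}

```text
time_s: 5.3
tcp_pos: [0.58, -0.1589, 0.1808]
ee_rot: [[0.0, -0.999, 0.05], [-0.0, 0.05, 0.999], [-1.0, -0.0, -0.0]]
wrist_force: [0.9, 1.6, 2.2]
gripper_width: 0.003
```

Emit:
{"op": "play_rows", "data": {
  "commands": [
    {"fingers": 1, "tx": 0.001, "ty": 0, "tz": 0, "ax": 0, "ay": 0, "az": 0},
    {"fingers": 1, "tx": 0.002, "ty": 0, "tz": 0, "ax": 0, "ay": 0, "az": 0},
    {"fingers": 1, "tx": 0.002, "ty": 0, "tz": 0, "ax": 0, "ay": 0, "az": 0},
    {"fingers": 1, "tx": 0.002, "ty": 0, "tz": 0, "ax": 0, "ay": 0, "az": 0}
  ]
}}

```text
time_s: 5.63
tcp_pos: [0.5801, -0.1589, 0.1799]
ee_rot: [[0.001, -0.999, 0.05], [-0.0, 0.05, 0.999], [-1.0, -0.001, -0.0]]
wrist_force: [-0.7, 2.1, 6.6]
gripper_width: 0.006
```

Emit:
{"op": "play_rows", "data": {
  "commands": [
    {"fingers": 1, "tx": 0, "ty": 0, "tz": 0.0015, "ax": 0, "ay": 0, "az": 0},
    {"fingers": 1, "tx": 0, "ty": 0, "tz": 0.003, "ax": 0, "ay": 0, "az": 0},
    {"fingers": 1, "tx": 0, "ty": 0, "tz": 0.004, "ax": 0, "ay": 0, "az": 0},
    {"fingers": 1, "tx": 0, "ty": 0, "tz": 0.004, "ax": 0, "ay": 0, "az": 0}
  ]
}}

```text
time_s: 5.97
tcp_pos: [0.5796, -0.1566, 0.1798]
ee_rot: [[-0.001, -0.999, 0.05], [-0.001, 0.05, 0.999], [-1.0, 0.001, -0.001]]
wrist_force: [-1.1, -0.5, 6.3]
gripper_width: 0.003
```

Emit:
{"op": "play_rows", "data": {
  "commands": [
    {"fingers": 1, "tx": 0, "ty": 0, "tz": 0.0015, "ax": 0, "ay": 0, "az": 0},
    {"fingers": 1, "tx": 0, "ty": 0, "tz": 0.003, "ax": 0, "ay": 0, "az": 0},
    {"fingers": 1, "tx": 0, "ty": 0, "tz": 0.003, "ax": 0, "ay": 0, "az": 0},
    {"fingers": 1, "tx": 0, "ty": 0, "tz": 0.003, "ax": 0, "ay": 0, "az": 0}
  ]
}}

```text
time_s: 6.3
tcp_pos: [0.5792, -0.1546, 0.1798]
ee_rot: [[-0.002, -0.999, 0.05], [-0.001, 0.05, 0.999], [-1.0, 0.002, -0.002]]
wrist_force: [-2.7, -0.7, 6.5]
gripper_width: 0.008
```

Emit:
{"op": "play_rows", "data": {
  "commands": [
    {"fingers": 1, "tx": 0, "ty": 0, "tz": 0.0015, "ax": 0, "ay": 0, "az": 0},
    {"fingers": 1, "tx": 0, "ty": 0, "tz": 0.003, "ax": 0, "ay": 0, "az": 0},
    {"fingers": 1, "tx": 0, "ty": 0, "tz": 0.003, "ax": 0, "ay": 0, "az": 0},
    {"fingers": 1, "tx": 0, "ty": 0, "tz": 0.003, "ax": 0, "ay": 0, "az": 0}
  ]
}}

```text
time_s: 6.63
tcp_pos: [0.5788, -0.1525, 0.1797]
ee_rot: [[-0.004, -0.999, 0.05], [-0.002, 0.05, 0.999], [-1.0, 0.003, -0.002]]
wrist_force: [-4.6, -1.3, 6.3]
gripper_width: 0.007
```

```bash
cat >> h.py <<'E'
def wrist(name=None):
    s=r.sense();w=viewer.capture('wrist');M=np.array(w['mount'])
    R=np.array(s['ee_rot']);Rc=R@M[:3,:3];tc=R@M[:3,3]+s['tcp_pos'];w['R']=Rc.T;w['t']=-Rc.T@tc
    if name: cv2.imwrite('pics/'+name,w['image'][:,:,::-1])
    return s,w
E
python3 - <<'E'
from h import *
s,w=wrist();p=np.load('p.npy')
print(s['tcp_pos'],s['wrist_force'])
im=w['image'][:,:,::-1].copy()
for q in proj(w,c2w(p,np.array([[-.075,.1,.203],[-.075,-.1,.203]]))): cv2.drawMarker(im,tuple(int(round(x)) for x in q),(0,0,255),cv2.MARKER_CROSS,7,1)
cv2.imwrite('pics/w2.png',im)
E
```

```text
[ 0.57875791 -0.15247683  0.17974864] [-4.58338804 -1.28388401  6.34251698]
```

View pics/w2.png

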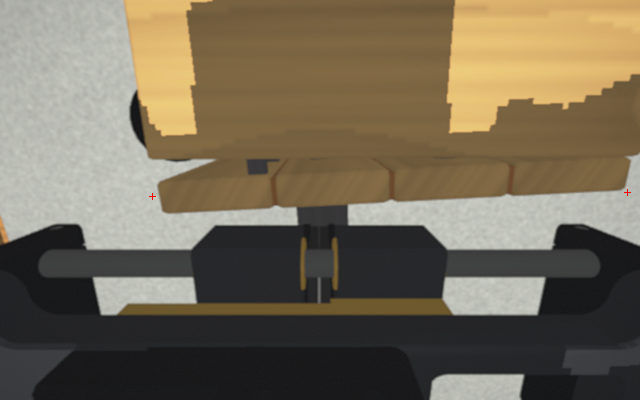

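The door has started out (free edge at (160,212), ahead of its shut mark at (152,196)), so the bar is clear; I'll follow the arc with a turn to relieve the sideways force.

Emit:
{"op": "play_rows", "data": {
  "commands": [
    {"fingers": 1, "tx": 0, "ty": 0.003, "tz": 0.002, "ax": -0.006, "ay": 0, "az": 0},
    {"fingers": 1, "tx": 0, "ty": 0.0045, "tz": 0.004, "ax": -0.011, "ay": 0, "az": 0},
    {"fingers": 1, "tx": 0, "ty": 0.006, "tz": 0.006, "ax": -0.015, "ay": 0, "az": 0},
    {"fingers": 1, "tx": 0, "ty": 0.0075, "tz": 0.008, "ax": -0.019, "ay": 0, "az": 0},
    {"fingers": 1, "tx": 0, "ty": 0.0088, "tz": 0.0103, "ax": -0.022, "ay": 0, "az": 0}
  ]
}}

```text
time_s: 7.1
tcp_pos: [0.5748, -0.1436, 0.1799]
ee_rot: [[0.002, -1.0, -0.02], [-0.001, -0.02, 1.0], [-1.0, -0.002, -0.001]]
wrist_force: [0.5, -0.4, 6.1]
gripper_width: 0.005
```

Emit:
{"op": "play_rows", "data": {
  "commands": [
    {"fingers": 1, "tx": 0, "ty": 0.0028, "tz": 0.0069, "ax": -0.0127, "ay": 0, "az": 0},
    {"fingers": 1, "tx": 0, "ty": 0.0058, "tz": 0.0137, "ax": -0.0255, "ay": 0, "az": 0},
    {"fingers": 1, "tx": 0, "ty": 0.0092, "tz": 0.0204, "ax": -0.0382, "ay": 0, "az": 0},
    {"fingers": 1, "tx": 0, "ty": 0.0128, "tz": 0.0269, "ax": -0.0509, "ay": 0, "az": 0},
    {"fingers": 1, "tx": 0, "ty": 0.0166, "tz": 0.0333, "ax": -0.0637, "ay": 0, "az": 0}
  ]
}}

```text
time_s: 7.52
tcp_pos: [0.5609, -0.119, 0.1798]
ee_rot: [[-0.001, -0.976, -0.22], [-0.001, -0.22, 0.976], [-1.0, 0.001, -0.001]]
wrist_force: [-1.6, -2.3, 7.1]
gripper_width: 0.008
```

Emit:
{"op": "play_rows", "data": {
  "commands": [
    {"fingers": 1, "tx": -0.001, "ty": 0.0028, "tz": 0.0069, "ax": -0.0127, "ay": 0, "az": 0},
    {"fingers": 1, "tx": -0.001, "ty": 0.0058, "tz": 0.0137, "ax": -0.0255, "ay": 0, "az": 0},
    {"fingers": 1, "tx": -0.001, "ty": 0.0092, "tz": 0.0204, "ax": -0.0382, "ay": 0, "az": 0},
    {"fingers": 1, "tx": -0.001, "ty": 0.0128, "tz": 0.0269, "ax": -0.0509, "ay": 0, "az": 0},
    {"fingers": 1, "tx": -0.001, "ty": 0.0166, "tz": 0.0333, "ax": -0.0637, "ay": 0, "az": 0}
  ]
}}

```text
time_s: 7.93
tcp_pos: [0.5423, -0.0977, 0.1798]
ee_rot: [[-0.003, -0.912, -0.409], [-0.002, -0.409, 0.913], [-1.0, 0.003, -0.0]]
wrist_force: [-2.4, -3.4, 5.3]
gripper_width: 0.005
```

Emit:
{"op": "play_rows", "data": {
  "commands": [
    {"fingers": 1, "tx": 0, "ty": 0.0028, "tz": 0.0069, "ax": -0.0127, "ay": 0, "az": 0},
    {"fingers": 1, "tx": 0, "ty": 0.0058, "tz": 0.0137, "ax": -0.0255, "ay": 0, "az": 0},
    {"fingers": 1, "tx": 0, "ty": 0.0092, "tz": 0.0204, "ax": -0.0382, "ay": 0, "az": 0},
    {"fingers": 1, "tx": 0, "ty": 0.0128, "tz": 0.0269, "ax": -0.0509, "ay": 0, "az": 0},
    {"fingers": 1, "tx": 0, "ty": 0.0166, "tz": 0.0333, "ax": -0.0637, "ay": 0, "az": 0}
  ]
}}

```text
time_s: 8.35
tcp_pos: [0.5206, -0.0802, 0.1798]
ee_rot: [[-0.003, -0.813, -0.582], [-0.002, -0.582, 0.813], [-1.0, 0.004, 0.0]]
wrist_force: [-1.7, -3.1, 4.2]
gripper_width: 0.006
```

Emit:
{"op": "play_rows", "data": {
  "commands": [
    {"fingers": 1, "tx": 0, "ty": 0.0035, "tz": 0.0069, "ax": -0.0127, "ay": 0, "az": 0},
    {"fingers": 1, "tx": 0, "ty": 0.0068, "tz": 0.0137, "ax": -0.0255, "ay": 0, "az": 0},
    {"fingers": 1, "tx": 0, "ty": 0.0102, "tz": 0.0204, "ax": -0.0382, "ay": 0, "az": 0},
    {"fingers": 1, "tx": 0, "ty": 0.014, "tz": 0.0269, "ax": -0.0509, "ay": 0, "az": 0},
    {"fingers": 1, "tx": 0, "ty": 0.018, "tz": 0.0333, "ax": -0.0637, "ay": 0, "az": 0}
  ]
}}

```text
time_s: 8.77
tcp_pos: [0.4955, -0.0676, 0.1799]
ee_rot: [[-0.002, -0.681, -0.732], [-0.002, -0.732, 0.681], [-1.0, 0.003, 0.0]]
wrist_force: [-1.3, -4.0, 4.7]
gripper_width: 0.008
```

```bash
python3 - <<'E'
from h import *
s=r.sense();print(s['joints'].round(1),s['tcp_pos'],s['wrist_force'])
E
```

```text
[ 10.9  13.3 -21.9   0.1 -54.9  36.1] [ 0.49554269 -0.06762666  0.17986124] [-1.28310185 -4.01658871  4.65650975]
```

Emit:
{"op": "play_rows", "data": {
  "commands": [
    {"fingers": 1, "tx": 0, "ty": 0.0045, "tz": 0.0069, "ax": -0.0127, "ay": 0, "az": 0},
    {"fingers": 1, "tx": 0, "ty": 0.0078, "tz": 0.0137, "ax": -0.0255, "ay": 0, "az": 0},
    {"fingers": 1, "tx": 0, "ty": 0.0112, "tz": 0.0204, "ax": -0.0382, "ay": 0, "az": 0},
    {"fingers": 1, "tx": 0, "ty": 0.015, "tz": 0.0269, "ax": -0.0509, "ay": 0, "az": 0},
    {"fingers": 1, "tx": 0, "ty": 0.019, "tz": 0.0333, "ax": -0.0637, "ay": 0, "az": 0}
  ]
}}

```text
time_s: 9.18
tcp_pos: [0.4681, -0.0606, 0.1799]
ee_rot: [[-0.001, -0.522, -0.853], [-0.001, -0.853, 0.522], [-1.0, 0.001, -0.0]]
wrist_force: [-0.4, -1.7, 3.1]
gripper_width: 0.004
```

Emit:
{"op": "play_rows", "data": {
  "commands": [
    {"fingers": 1, "tx": 0, "ty": 0.0035, "tz": 0.0069, "ax": -0.0127, "ay": 0, "az": 0},
    {"fingers": 1, "tx": 0, "ty": 0.0068, "tz": 0.0137, "ax": -0.0255, "ay": 0, "az": 0},
    {"fingers": 1, "tx": 0, "ty": 0.0102, "tz": 0.0204, "ax": -0.0382, "ay": 0, "az": 0},
    {"fingers": 1, "tx": 0, "ty": 0.014, "tz": 0.0269, "ax": -0.0509, "ay": 0, "az": 0},
    {"fingers": 1, "tx": 0, "ty": 0.018, "tz": 0.0333, "ax": -0.0637, "ay": 0, "az": 0}
  ]
}}

```text
time_s: 9.6
tcp_pos: [0.44, -0.0589, 0.1799]
ee_rot: [[-0.0, -0.341, -0.94], [-0.001, -0.94, 0.341], [-1.0, 0.001, -0.0]]
wrist_force: [0.6, -2.4, 3.4]
gripper_width: 0.003
```

Emit:
{"op": "play_rows", "data": {
  "commands": [
    {"fingers": 1, "tx": 0, "ty": 0.0035, "tz": 0.0069, "ax": -0.0127, "ay": 0, "az": 0},
    {"fingers": 1, "tx": 0, "ty": 0.0068, "tz": 0.0137, "ax": -0.0255, "ay": 0, "az": 0},
    {"fingers": 1, "tx": 0, "ty": 0.0102, "tz": 0.0204, "ax": -0.0382, "ay": 0, "az": 0},
    {"fingers": 1, "tx": 0, "ty": 0.014, "tz": 0.0269, "ax": -0.0509, "ay": 0, "az": 0},
    {"fingers": 1, "tx": 0, "ty": 0.018, "tz": 0.0333, "ax": -0.0637, "ay": 0, "az": 0}
  ]
}}

```text
time_s: 10.02
tcp_pos: [0.4121, -0.0629, 0.18]
ee_rot: [[0.0, -0.148, -0.989], [-0.001, -0.989, 0.148], [-1.0, 0.001, -0.001]]
wrist_force: [2.0, -2.8, 2.9]
gripper_width: 0.008
```

Emit:
{"op": "play_rows", "data": {
  "commands": [
    {"fingers": 1, "tx": 0, "ty": 0.0028, "tz": 0.0069, "ax": -0.0127, "ay": 0, "az": 0},
    {"fingers": 1, "tx": 0, "ty": 0.0058, "tz": 0.0137, "ax": -0.0255, "ay": 0, "az": 0},
    {"fingers": 1, "tx": 0, "ty": 0.0092, "tz": 0.0204, "ax": -0.0382, "ay": 0, "az": 0},
    {"fingers": 1, "tx": 0, "ty": 0.0092, "tz": 0.0204, "ax": -0.0382, "ay": 0, "az": 0},
    {"fingers": 1, "tx": 0, "ty": 0.0092, "tz": 0.0204, "ax": -0.0382, "ay": 0, "az": 0}
  ]
}}

```text
time_s: 10.43
tcp_pos: [0.3958, -0.0675, 0.18]
ee_rot: [[-0.0, -0.032, -0.999], [-0.001, -0.999, 0.032], [-1.0, 0.001, 0.0]]
wrist_force: [0.7, -3.2, 3.6]
gripper_width: 0.002
```

Emit:
{"op": "play_rows", "data": {
  "commands": [
    {"fingers": 1, "tx": -0.004, "ty": 0.002, "tz": -0.002, "ax": 0, "ay": 0, "az": 0},
    {"fingers": 1, "tx": -0.01, "ty": 0.002, "tz": -0.004, "ax": 0, "ay": 0, "az": 0},
    {"fingers": 1, "tx": -0.02, "ty": 0.002, "tz": -0.005, "ax": 0, "ay": 0, "az": 0},
    {"fingers": 1, "tx": -0.05, "ty": 0.002, "tz": -0.005, "ax": 0, "ay": 0, "az": 0},
    {"fingers": 1, "tx": -0.1, "ty": 0.002, "tz": -0.005, "ax": 0, "ay": 0, "az": 0}
  ]
}}

```text
time_s: 10.85
tcp_pos: [0.3975, -0.0687, 0.2529]
ee_rot: [[-0.009, -0.032, -0.999], [-0.0, -0.999, 0.032], [-1.0, 0.001, 0.009]]
wrist_force: [1.3, -0.2, -0.4]
gripper_width: 0.007
```

Emit:
{"op": "play_rows", "data": {
  "commands": [
    {"fingers": 1, "tx": -0.08, "ty": 0, "tz": 0, "ax": 0, "ay": 0, "az": 0},
    {"fingers": 1, "tx": -0.08, "ty": 0, "tz": 0, "ax": 0, "ay": 0, "az": 0},
    {"fingers": 1, "tx": -0.08, "ty": 0, "tz": 0, "ax": 0, "ay": 0, "az": 0},
    {"fingers": 1, "tx": -0.08, "ty": 0, "tz": 0, "ax": 0, "ay": 0, "az": 0}
  ]
}}

```text
time_s: 11.18
tcp_pos: [0.4001, -0.0684, 0.316]
ee_rot: [[0.003, -0.031, -1.0], [0.001, -1.0, 0.031], [-1.0, -0.001, -0.002]]
wrist_force: [0.0, 0.2, -0.5]
gripper_width: 0.003
```

```bash
python3 - <<'E'
from h import *
s=r.sense();print(s['time_s'],s['tcp_pos'],s['wrist_force'])
T=viewer.capture('top');p=np.load('p.npy')
im=T['image'][:,:,::-1].copy()
h=c2w(p,[-.06,-.1,.203])[0]
for th,c in((1.45,(0,0,255)),(1.59,(0,255,0))):
    a=p[2]+np.pi/2+th; e=h+.2*np.array([np.cos(a),np.sin(a),0])
    q=proj(T,np.array([h,e])).round().astype(int); cv2.line(im,tuple(map(int,q[0])),tuple(map(int,q[1])),c,1)
cv2.imwrite('pics/t2.png',cv2.resize(im[90:390,120:460],None,fx=2,fy=2))
for o,z in(('salt_cellar',.076),('hex_jar',.1),('oak_box',.058)):
    d=spotter.find_in(o,T); print(o,ray(T,d[0]['uv'],z).round(3) if d else None)
E
```

```text
11.1833 [ 0.40008219 -0.06840208  0.31598565] [ 0.04789951  0.24130754 -0.50944417]
salt_cellar [ 0.705 -0.225  0.076]
hex_jar [ 0.61  -0.384  0.1  ]
oak_box [ 0.331 -0.281  0.058]
```

View pics/t2.png

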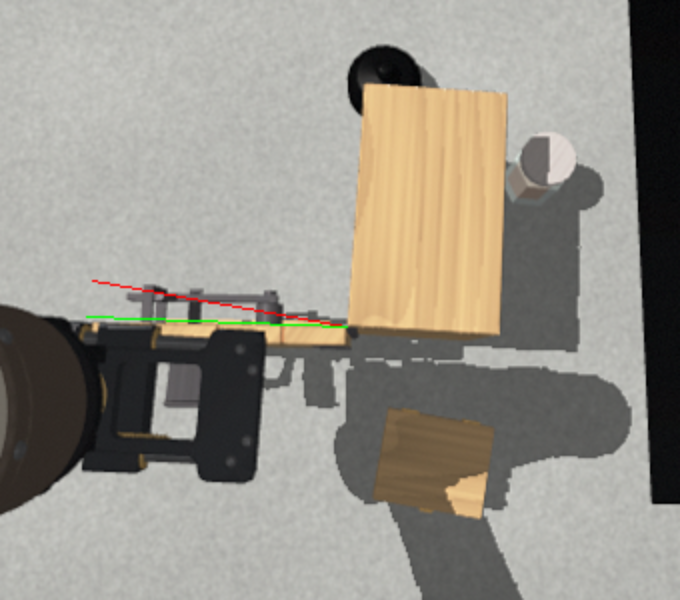

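The inner face of the open door, from (345,325) to (85,322), lies along my 1.59 rad line and well past the 1.45 rad one. The gripper is clear above it and the bystanders have not moved.

```bash
python3 -c "
from station import job;print(job.finish_job())"
```

```text
the job is handed in; nothing more can be done
None
```

The cupboard door is open at about 1.59 rad (square is 1.57) and the job is handed in; no verdict was reported.

- **Opening:** I pressed the thumb lever until the force rose steeply. I then drew the door out past the catch by the lever. Rather than letting go and pushing the inside, I kept hold of the lever and swung the door round at about 0.5 rad/s.
- **Forces:** The wrist sensor showed about 8 N in all at most, both pressing and drawing. It reads at the end of each move, so brief peaks between readings would not show, and the force at the catch itself was not measured.
- **Door at the end:** In the last top picture the door's inner face lay along the line drawn for 1.59 rad, well past the required 1.45.
- **Clearance:** The fingertips were about 0.3 m up, clear of everything, with the wrist force back to about zero.
- **Bystanders:** Compared with the first top picture, the salt cellar, jar and box positions differed by 5 mm or less, which is within the detector's scatter. No check failed or disagreed.

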